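# Centre the spool and throw the winder's locking lever

## Robot

A 6-joint arm with a two-finger parallel gripper is mounted at the origin on the work surface. World frame = base frame: x ahead of the robot, y to its left, z up, the work surface at z = 0. Lengths are in mm, angles in rad, forces in N, time in s.
With the tool pointing down it reaches from about 350 to 875 mm from the base axis. Payload 4.2 kg.
Tool frame: the origin (TCP) lies midway between the tips of the shut fingers; the grasp point (between the pads) lies 19 mm behind it; z points along the fingers, y is the line along which they close (so a half turn about z gives the same grasp; the last joint's range is limited). The gripper opens to 85 mm and grips with 20 to 120 N. Pads are 22 mm wide; open, the fingers measure 114 mm over their backs; the gripper's body (76 mm by 85 mm) begins 54 mm behind the grasp point. The pads swing forward as they close: fully open they stand 13 mm farther back than shut.
Start: joints at [-0.85, 0.385, 0.008, 0, -1.194, -0.259], TCP at [278.486, -559.504, 201.012] pointing down, gripper open.
Joint ranges: [-3.14, 3.14], [-1.21, 2.06], [-1.07, 1.41], [-3.16, 2.05], [-2.99, -0.16], [-3.1, 3.1]. Speed limits (rad/s): [2.79, 2.79, 3.14, 3.14, 3.14, 3.14].

## Interface

Orientations are given as a unit quaternion [x, y, z, w].
In Python, from bench import arm gives the robot as it stands. The module is installed in compiled form; this text tells all that it offers.
- The arm moves only by the shell command python3 -m handwheel 'ROWS' [OPENING]. ROWS is JSON, a list of rows, each an object of numbers: "x", "y", "z": the shift along the world's x, y, z each as a share of 20 cm, from -1 to 1; "ax", "ay", "az": the turn, a rotation vector about the world's x, y, z each as a share of 90 degrees, from -1 to 1. In form: [{"x": .., "y": .., "z": .., "ax": .., "ay": .., "az": ..}, ...]. A call has exactly 8 rows; each row shifts and turns the commanded pose from where the row before left it; what a row does not reach is not made up. A row lasts 1/10 s, in which the tool goes at most 50 mm and 8.59 degrees, less where a joint would pass 70% of its speed; a pose out of reach is approached as far as the arm can. A call with a number of a shift or a turn outside -1 to 1 is refused whole. A call with a gripper value outside its range is refused whole. OPENING is the opening, from -1 (shut) to 1 (fully open), set as the call begins (- or left out, the last holds). The fingers move at their own pace and stop on an object; the grip force is fixed at half the most. Time passes only in rows, so rows that do not move let the fingers close, or fill a call up. It gives the time, the measured TCP pose, the force, the opening and the grip force at its end, in the units of the state.
- arm.read_state(): the state, without advancing time (a new reading comes with each control period).
- arm.get_image(name): name is "scene" or "top"; returns the picture (400x640x3 uint8, red, green, blue); there is no depth.
- arm.camera_params(name): a dict with "K" (3x3 intrinsics, pixels), "k1" (the pictures are not rectified: a ray, as slopes to the right and down, at radius r is drawn at 1 + k1 r^2 times it, then the intrinsics apply), "position" and "orientation" of the camera in the world. Camera axes: x right, y down, z forward; pixel columns grow to the right and rows downward; lengths in mm; the calibration is good to about 2 mm. A picture is of the moment at which its call begins. camera_params takes no time and is no camera call.
- arm.job_done(): hands the job in; it is judged then, once.
The state is a dict: "clock": time; "joints": joint angles; "joint_vel": joint speeds; "joint_efforts": joint torques, N m; "position": TCP position; "ee_rot": TCP orientation; "contact_force": force on the tool from outside, world axes, zero at the start; "wrist_torque": the same for the moment, N m; "gripper_width": finger opening in mm; "grasp_force": force on a finger pad.
Only numpy, scipy, OpenCV 4.12 (cv2) and the standard library are available. Lean on these libraries where they do the work, as an engineer would, in place of code of your own. Each camera call takes 0.05 s, during which the arm holds its last target. There are 200 camera calls.

## Task

Get the winder ready to run: the spool stands off-centre on the round platen, so first nudge it, flat on the platen, from one side and the other until it stands centred within the black ring mark, and leave it still. Then engage the drive with the locking lever on the grey control box: lift the lever's spring collar out of its notch, swing the lever over to the other side and leave it with the collar dropped fully home in the notch there. Leave the jar, the tape roll and the rotary cutter where they are.

Things in the scene. Friction and masses are not known exactly. Their poses are not given: they have to be found in the camera images.
- platen_centre (a point): centre of the winder's round aluminium platen, on its top face, 30 mm above the table (z = 0.030). The platen is fixed, 220 mm across; a 3 mm wide black ring mark, 144 mm in outer diameter, is concentric with it. Its yaw means nothing.
- spool_centre (a point): middle (27.5 mm above the underside) of the loose black spool standing flat on the platen: two flanges 120 mm across, grey core, 55 mm high, 0.3 to 0.54 kg. It starts 22 to 37 mm off-centre in any direction, slides when pushed and stops at once. Centred means its axis within 7 mm of the platen's centre: the bare platen inside the ring mark (9 mm wide) is then nearly even.
- spool: the same spool, origin at the centre of its underside
- hinge (a point): point on the lever's hinge axis, mid-way across the fixed grey control box (150 x 110 mm, 58 mm high), 70 mm above the table. x: level, the way the lever must be swung; y: along the hinge axis; z up. The notched steel quadrant round it (within 20 mm of its xz plane) has a crown of radius 54 mm about the hinge; the block behind the far notch reaches radius 68 mm.
- lever (a joint): lever angle in rad: 0 = locked at the starting side, leaning 0.5 rad from upright to the hinge point's -x; grows towards +x (upright at 0.5). The far notch's place differs from run to run, between 0.83 and 1.09, and is not told; a taller block just behind it stops the lever even with the collar up. About 0.02 rad of play in a notch. Friction (1 to 2 N at the knob): it stays where it is left.
- collar (a joint): lift of the collar along the lever in m: 0 = fully home in a notch (locked), 0.014 = highest. A spring presses it down, 3 N at 0, 6 N at 0.014. Its cross pin leaves a notch only above 0.008; between the notches it rides on the crown at about 0.008 while the lever is pushed, and drops to 0 by itself where a notch is reached, if nothing holds it up.
- collar_grip (a point): centre of the collar's grip, a plain aluminium block on the lever, 22 mm (in the swing plane) x 30 mm (along the hinge axis, two flat cheeks) x 24 mm (along the lever), 86 mm from the hinge axis when home. z: along the lever to the knob; y: along the hinge axis. The collar's cross pin, 42 mm long, sits 36 mm nearer the hinge.
- knob (a point): centre of the black round knob on the lever's end, 26 mm in diameter, 13 mm long, 117.5 mm from the hinge axis; its end face is 38 mm beyond the centre of the collar's grip when the collar is home
- jar: bystander: closed jar with a brass lid, 72 mm across, 95 mm high, origin at the centre of its underside
- tape_roll: bystander: grey tape roll lying flat, 84 mm across, 24 mm high, origin at the centre of its underside
- cutter: bystander: rotary cutter with a yellow handle, about 150 mm long and 42 mm high, origin on the table under its middle
Not all that is in view belongs to the job. Several things look just like the part that bears platen_centre: the one meant starts farthest from the robot's base.

How it is judged (in metres and radians):
On the way, in this order (a step that is already met when the one before it is completed fails the run):
1. the spool stands centred on the platen (axis within 7 mm of its centre) and still, not touched by the fingers (horizontal distance between spool_centre and platen_centre below 0.007 m and linear speed of spool below 0.01 m/s and contact force between the fingers and spool below 0.1 N), for 0.2 s.
2. the collar is lifted clear (above 8 mm would free it; 7 mm counts) while the lever still stands at its starting side (value of joint collar above 0.007 m and value of joint lever below 0.15 rad), for 0.05 s.
At the end, for the whole second after the job is handed in: the spool stands upright and still on the platen with its axis within 7 mm of the platen's centre; the lever stands at the far side (angle above 0.75 rad) and at rest, with its collar dropped home in the far notch (lift under 3 mm) (horizontal distance between spool_centre and platen_centre below 0.007 m and linear speed of spool below 0.01 m/s and angle between spool's own z axis and vertical below 0.1 rad and height (world z) of spool above 0.027 m and value of joint lever above 0.75 rad and value of joint collar below 0.003 m and velocity of joint lever between -0.05 and 0.05 rad/s); the robot touches nothing.
It fails at once if the spool is tipped by more than 0.35 rad or lifted more than 15 mm off the platen (angle between spool's own z axis and vertical above 0.35 rad or height (world z) of spool above 0.045 m).
It fails at once if the jar, the tape roll or the cutter is moved by more than 30 mm (distance of any of jar, tape_roll, cutter from where it was at the start of the episode above 0.03 m).
It also fails if it takes over 64 s, if anything falls off the work surface, if the arm or the gripper's body presses on something with over 40 N, if the wrist force passes 120 N, or if a joint passes its speed limit or range.

## Working session

There is one attempt and no reset: what is moved stays moved. The work goes in short steps, Python scripts to look and compute and a shell command to move; the robot and the scene stay as the last step left them, time stands still between calls to the robot, and variables do not carry over. Pictures are saved under pics/ and viewed, at most 10 in all, crops included, and the job is handed in when it is done.

```bash
mkdir -p pics
cat > h.py <<'E'
import numpy as np,cv2
from scipy.spatial.transform import Rotation as R
from bench import arm
def cam(n):
    p=arm.camera_params(n);return np.array(p["K"]),p["k1"],np.array(p["position"]),R.from_quat(p["orientation"]).as_matrix()
def ray(n,u,v):
    K,k1,P,M=cam(n);d=cv2.undistortPoints(np.array([[[u,v]]],float),K,np.array([k1,0,0,0,0.]))[0,0]
    return P,M@np.array([d[0],d[1],1])
def at(n,u,v,z):
    P,d=ray(n,u,v);return (P+d*(z-P[2])/d[2]).round(1)
def proj(n,X):
    K,k1,P,M=cam(n);c=(np.atleast_2d(X)-P)@M;s=c[:,:2]/c[:,2:];r2=(s**2).sum(1,keepdims=True);s=s*(1+k1*r2)
    return s*[K[0,0],K[1,1]]+[K[0,2],K[1,2]]
def save(n,f):
    im=cv2.cvtColor(arm.get_image(n),cv2.COLOR_RGB2BGR);cv2.imwrite('pics/'+f,im);return im
E
python3 - <<'E'
from h import *
a=save("scene","s0.png");b=save("top","t0.png")
for n in("scene","top"):print(arm.camera_params(n))
print(arm.read_state())
E
```

```text
{'K': array([[456.66620602,   0.        , 325.87557194],
       [  0.        , 456.66620602, 195.62710751],
       [  0.        ,   0.        ,   1.        ]]), 'k1': 0.01680443435718478, 'position': array([1062.6704024 ,  504.52333723,  672.99952589]), 'orientation': array([ 0.34794166,  0.82272969, -0.41133512, -0.18126191])}
{'K': array([[466.86750389,   0.        , 326.61577171],
       [  0.        , 466.86750389, 200.05888852],
       [  0.        ,   0.        ,   1.        ]]), 'k1': -0.07717079683381883, 'position': array([ 4.04670657e+02, -1.94658348e-01,  1.29773005e+03]), 'orientation': array([ 0.71236736, -0.69949601,  0.04420112, -0.03583751])}
{'clock': 0.1, 'joints': array([-8.50415748e-01,  3.85472965e-01,  6.79179683e-03, -4.29438592e-04,
       -1.19402416e+00, -2.58610067e-01]), 'joint_vel': array([-8.54940804e-04, -3.03912320e-03,  3.84254012e-03,  2.23103165e-03,
       -5.89808626e-05,  1.54581849e-03]), 'joint_efforts': array([-5.81674994e-04, -3.93320560e+01,  1.88929403e+01,  4.19795573e+00,
       -2.56148713e-03, -1.78632948e-06]), 'position': array([ 278.22091998, -559.0171454 ,  200.04737903]), 'ee_rot': array([-2.28762180e-01,  9.73481851e-01,  9.36254322e-04, -2.72642091e-04]), 'contact_force': array([0.43792771, 0.83585093, 0.32414862]), 'wrist_torque': array([-0.00834471,  0.01186466, -0.00762998]), 'grasp_force': 0.0, 'gripper_width': 85.26059184413229}
```

View pics/s0.png

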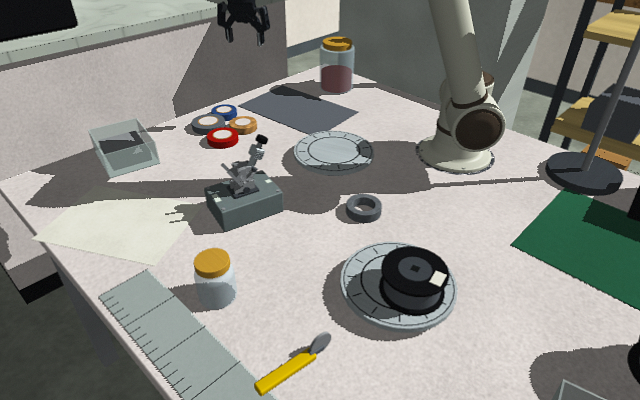

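View pics/t0.png

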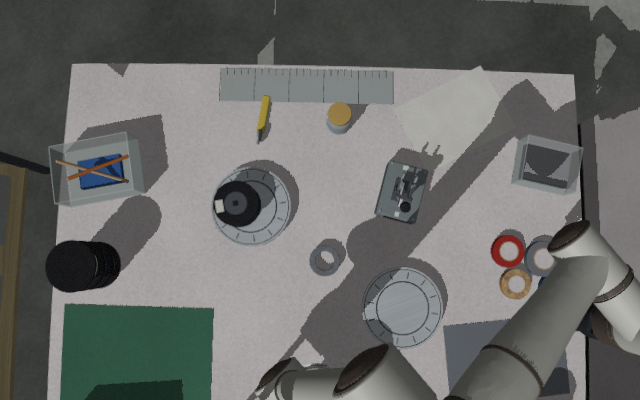

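The top view shows two platens: (252,204), with the spool, and (402,307), empty and near the base. The first is farther from the base and bears the spool, so it is the one meant. The control box is at (402,190) in the top view and (243,195) in the scene view. The lever leans toward the lower right of the top view. I'll confirm in enlarged crops.

Run:
```python
from h import *
t=cv2.imread('pics/t0.png');s=cv2.imread('pics/s0.png')
r=lambda im,x,y,w,h,f:cv2.resize(im[y:y+h,x:x+w],None,fx=f,fy=f,interpolation=cv2.INTER_CUBIC)
top=np.hstack([r(t,202,154,100,75*4//3,3),r(t,362,145,80,100,3)])
bot=np.hstack([r(s,200,130,90,100,3),r(s,335,235,90+35,100,2.16) if 0 else r(s,335,238,90,100,3)])
cv2.imwrite('pics/c0.png',np.vstack([top,bot]))
print(at("top",252,204,30),at("top",402,307,30))
for f in [1]:
  # platen outline fit: light-grey boundary via predicted circle
  pass
```

```text
[534.3 189.6  30. ] [ 263.9 -221.4   30. ]
```

View pics/c0.png

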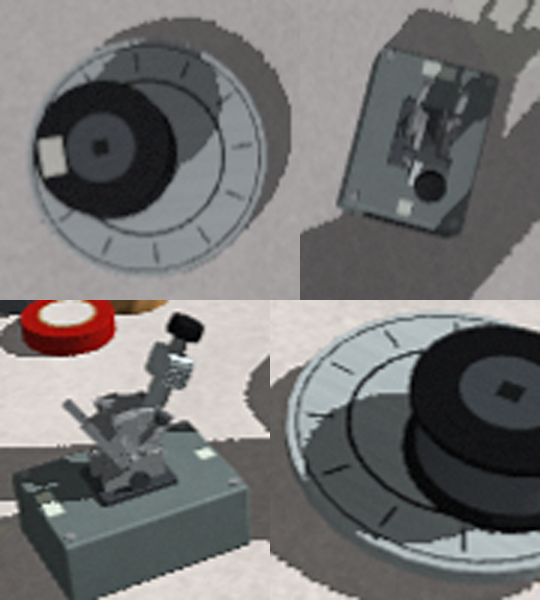

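The crops confirm it:
- The spooled platen's ring mark is centred near top px (250,206.5), and the spool's top is centred near (237,203.7).
- The box's top corners are near top px (391,161), (427,169), (416,223) and (375,214).
- The knob is at top px (405,207) and scene px (262,139).

```bash
cat > m.py <<'E'
from h import *
from scipy.optimize import least_squares
def tri(pt,ps):
    A=[];b=[]
    for n,p in(("top",pt),("scene",ps)):
        P,d=ray(n,*p);d/=np.linalg.norm(d);Q=np.eye(3)-np.outer(d,d);A.append(Q);b.append(Q@P)
    return np.linalg.lstsq(np.vstack(A),np.hstack(b),rcond=None)[0]
def circ(im,n,c0,z,r,kind,span=14):
    # subpixel circle fit: along each radial world direction find the strongest edge/dark line near radius r
    g=cv2.cvtColor(im,cv2.COLOR_BGR2GRAY).astype(np.float32);c=np.array(c0,float)
    ths=np.linspace(0,2*np.pi,120,endpoint=False)
    for it in range(6):
        rr=np.arange(r-span,r+span,.5);off=[];use=[]
        for t in ths:
            X=np.c_[c[0]+rr*np.cos(t),c[1]+rr*np.sin(t),np.full(len(rr),z)];p=proj(n,X).astype(np.float32)
            v=cv2.remap(g,p[:,0].reshape(1,-1),p[:,1].reshape(1,-1),cv2.INTER_LINEAR)[0]
            if kind=='edge':
                q=np.gradient(cv2.GaussianBlur(v.reshape(1,-1),(0,0),2)[0])
            else: q=cv2.GaussianBlur(v.reshape(1,-1),(0,0),7)[0]-cv2.GaussianBlur(v.reshape(1,-1),(0,0),2)[0]
            k=q[3:-3].argmax()+3;off.append(rr[k]-r);use.append(q[k])
        off=np.array(off);use=np.array(use);m=use>np.median(use)*.6
        A=np.c_[np.cos(ths),np.sin(ths)][m]
        s=least_squares(lambda x:A@x-off[m],[0,0],loss='soft_l1',f_scale=1).x;c+=s;span=max(6,span*.7)
    return c.round(1),np.abs(A@s-off[m]).mean().round(1)
def spool(im_t,im_s,p0,s0):
    for n,im in(("top",im_t),("scene",im_s)):
        print(n,"spool",circ(im,n,s0,85,60,'edge'),"ring",circ(im,n,p0,30,70.5,'line'))
E
python3 - <<'E'
from m import *
t=cv2.imread('pics/t0.png');s=cv2.imread('pics/s0.png')
p0=at("top",250,206.5,30)[:2];s0=at("top",237.2,203.7,85)[:2];print(p0,s0)
spool(t,s,p0,s0)
for n,im in(("top",t),("scene",s)):print("platen edge",n,circ(im,n,p0,30,110,'line'))
print("knob",tri((405.1,206.8),(261.8,139.2)))
for n,c in(("top",[(391.2,160.5),(427.2,169),(416,222.5),(375,213.5)]),("scene",[(223.2,211.5),(282,193),(205,188.3),(261.7,171.5)])):
    q=np.array([at(n,*x,58) for x in c]);print(q[:,:2].tolist(),q.mean(0))
M=R.from_quat(arm.read_state()["ee_rot"]).as_matrix();print(M.round(3))
E
```

```text
[527.3 194.8] [528.7 220.1]
top spool (array([529.9, 222.2]), np.float64(2.0)) ring (array([529. , 194.5]), np.float64(0.5))
scene spool (array([533.2, 225.1]), np.float64(0.6)) ring (array([529.3, 192.8]), np.float64(1.0))Traceback (most recent call last):
  File "<stdin>", line 5, in <module>
  File "m.py", line 15, in circ
    X=np.c_[c[0]+rr*np.cos(t),c[1]+rr*np.sin(t),np.full(len(rr),z)];p=proj(n,X).astype(np.float32)
                                                                      ~~~~^^^^^
  File "h.py", line 12, in proj
    K,k1,P,M=cam(n);c=(np.atleast_2d(X)-P)@M;s=c[:,:2]/c[:,2:];r2=(s**2).sum(1,keepdims=True);s=s*(1+k1*r2)
             ~~~^^^
  File "h.py", line 5, in cam
    p=arm.camera_params(n);return np.array(p["K"]),p["k1"],np.array(p["position"]),R.from_quat(p["orientation"]).as_matrix()
ValueError: time passes only in moves, steps and waits
```

```bash
sed -i 's/^def cam/import functools\n@functools.cache\ndef cam/' h.py
python3 - <<'E'
from m import *
print("knob",tri((405.1,206.8),(261.8,139.2)))
for n,c in(("top",[(391.2,160.5),(427.2,169),(416,222.5),(375,213.5)]),("scene",[(223.2,211.5),(282,193),(205,188.3),(261.7,171.5)])):
    q=np.array([at(n,*x,58) for x in c]);print(q[:,:2].tolist(),q.mean(0))
M=R.from_quat(arm.read_state()["ee_rot"]).as_matrix();print(M.round(3))
E
```

```text
knob [ 519.82720301 -203.59229924  171.5983038 ]
[[657.0, -186.7], [635.7, -284.9], [490.0, -253.6], [512.1, -143.4]] [ 573.7  -217.15   58.  ]
[[656.0, -180.9], [522.4, -141.6], [634.3, -280.4], [498.1, -242.4]] [ 577.7   -211.325   58.   ]
[[-0.895 -0.445 -0.001]
 [-0.445  0.895  0.002]
 [ 0.     0.002 -1.   ]]
```

```bash
python3 -m handwheel '[{"x":0.053,"y":0.179,"z":0.04},{"x":0.053,"y":0.179,"z":0.04},{"x":0.053,"y":0.179,"z":0.04},{"x":0.053,"y":0.179,"z":0.04},{"x":0.053,"y":0.179,"z":0.04},{"x":0.053,"y":0.179,"z":0.04},{"x":0.053,"y":0.179,"z":0.04},{"x":0.053,"y":0.179,"z":0.04}]' 1
python3 -m handwheel '[{"x":0.053,"y":0.179,"az":0.0883},{"x":0.053,"y":0.179,"az":0.0883},{"x":0.053,"y":0.179,"az":0.0883},{"x":0.053,"y":0.179,"az":0.0883},{"x":0.053,"y":0.179,"az":0.0883},{"x":0.053,"y":0.179,"az":0.0883},{"x":0.053,"y":0.179,"az":0.0883},{"x":0.053,"y":0.179,"az":0.0883}]'
python3 -m handwheel '[{"x":0.053,"y":0.179},{"x":0.053,"y":0.179},{"x":0.053,"y":0.179},{"x":0.053,"y":0.179},{"x":0.053,"y":0.179},{"x":0.053,"y":0.179},{"x":0.053,"y":0.179},{"x":0.053,"y":0.179}]'
```

```text
invalid input at $[0]: expected keys x, y, z, ax, ay, az
invalid input at $[0]: expected keys x, y, z, ax, ay, az
invalid input at $[0]: expected keys x, y, z, ax, ay, az
```

```bash
python3 -m handwheel '[{"x":0.053,"y":0.179,"z":0.04,"ax":0,"ay":0,"az":0},{"x":0.053,"y":0.179,"z":0.04,"ax":0,"ay":0,"az":0},{"x":0.053,"y":0.179,"z":0.04,"ax":0,"ay":0,"az":0},{"x":0.053,"y":0.179,"z":0.04,"ax":0,"ay":0,"az":0},{"x":0.053,"y":0.179,"z":0.04,"ax":0,"ay":0,"az":0},{"x":0.053,"y":0.179,"z":0.04,"ax":0,"ay":0,"az":0},{"x":0.053,"y":0.179,"z":0.04,"ax":0,"ay":0,"az":0},{"x":0.053,"y":0.179,"z":0.04,"ax":0,"ay":0,"az":0}]' 1
python3 -m handwheel '[{"x":0.053,"y":0.179,"z":0,"ax":0,"ay":0,"az":0.0883},{"x":0.053,"y":0.179,"z":0,"ax":0,"ay":0,"az":0.0883},{"x":0.053,"y":0.179,"z":0,"ax":0,"ay":0,"az":0.0883},{"x":0.053,"y":0.179,"z":0,"ax":0,"ay":0,"az":0.0883},{"x":0.053,"y":0.179,"z":0,"ax":0,"ay":0,"az":0.0883},{"x":0.053,"y":0.179,"z":0,"ax":0,"ay":0,"az":0.0883},{"x":0.053,"y":0.179,"z":0,"ax":0,"ay":0,"az":0.0883},{"x":0.053,"y":0.179,"z":0,"ax":0,"ay":0,"az":0.0883}]'
python3 -m handwheel '[{"x":0.053,"y":0.179,"z":0,"ax":0,"ay":0,"az":0},{"x":0.053,"y":0.179,"z":0,"ax":0,"ay":0,"az":0},{"x":0.053,"y":0.179,"z":0,"ax":0,"ay":0,"az":0},{"x":0.053,"y":0.179,"z":0,"ax":0,"ay":0,"az":0},{"x":0.053,"y":0.179,"z":0,"ax":0,"ay":0,"az":0},{"x":0.053,"y":0.179,"z":0,"ax":0,"ay":0,"az":0},{"x":0.053,"y":0.179,"z":0,"ax":0,"ay":0,"az":0},{"x":0.053,"y":0.179,"z":0,"ax":0,"ay":0,"az":0}]'
```

```text
clock: 0.9
position: [363.1, -271.5, 265.0]
ee_rot: [-0.229, 0.973, 0.0, -0.0]
contact_force: [0.9, 0.3, -0.7]
gripper_width: 85.3
grasp_force: 0.0
clock: 1.7
position: [447.9, 14.8, 264.8]
ee_rot: [0.709, -0.705, -0.0, 0.0]
contact_force: [0.7, -0.1, -0.8]
gripper_width: 85.5
grasp_force: 0.0
clock: 2.5
position: [532.8, 301.1, 264.4]
ee_rot: [0.707, -0.707, -0.0, 0.001]
contact_force: [0.6, -0.1, 0.1]
gripper_width: 85.3
grasp_force: 0.0
```

```bash
python3 -m handwheel '[{"x":0,"y":0,"z":-0.1445,"ax":0,"ay":0,"az":0},{"x":0,"y":0,"z":-0.1445,"ax":0,"ay":0,"az":0},{"x":0,"y":0,"z":-0.1445,"ax":0,"ay":0,"az":0},{"x":0,"y":0,"z":-0.1445,"ax":0,"ay":0,"az":0},{"x":0,"y":0,"z":-0.1445,"ax":0,"ay":0,"az":0},{"x":0,"y":0,"z":-0.1445,"ax":0,"ay":0,"az":0},{"x":0,"y":0,"z":-0.1445,"ax":0,"ay":0,"az":0},{"x":0,"y":0,"z":-0.1445,"ax":0,"ay":0,"az":0}]'
python3 -m handwheel '[{"x":-0.0024,"y":-0.031,"z":0,"ax":0,"ay":0,"az":0},{"x":-0.0024,"y":-0.031,"z":0,"ax":0,"ay":0,"az":0},{"x":-0.0024,"y":-0.031,"z":0,"ax":0,"ay":0,"az":0},{"x":-0.0024,"y":-0.031,"z":0,"ax":0,"ay":0,"az":0},{"x":-0.0024,"y":-0.031,"z":0,"ax":0,"ay":0,"az":0},{"x":-0.0024,"y":-0.031,"z":0,"ax":0,"ay":0,"az":0},{"x":-0.0024,"y":-0.031,"z":0,"ax":0,"ay":0,"az":0},{"x":-0.0024,"y":-0.031,"z":0,"ax":0,"ay":0,"az":0}]'
python3 - <<'E'
from m import *
t=save("top","t1.png");s=save("scene","s1.png")
spool(t,s,(529,193.8),(529,200))
r=lambda im,x,y,w,h,f:cv2.resize(im[y:y+h,x:x+w],None,fx=f,fy=f,interpolation=cv2.INTER_CUBIC)
cv2.imwrite('pics/c1.png',np.hstack([r(t,190,140,120,120,3),r(s,325,225,140,120,3)]))
E
```

```text
clock: 3.3
position: [532.5, 299.4, 32.3]
ee_rot: [0.707, -0.707, -0.0, 0.0]
contact_force: [0.4, -0.3, 0.4]
gripper_width: 85.4
grasp_force: 0.0
clock: 4.1
position: [530.3, 251.1, 35.1]
ee_rot: [0.708, -0.707, 0.0, -0.002]
contact_force: [0.3, 5.2, 3.5]
gripper_width: 85.2
grasp_force: 2.7
top spool (array([526.7, 195.5]), np.float64(1.6)) ring (array([529. , 194.1]), np.float64(0.5))
scene spool (array([531.6, 199.2]), np.float64(0.9)) ring (array([529.4, 192.8]), np.float64(0.3))
```

View pics/c1.png

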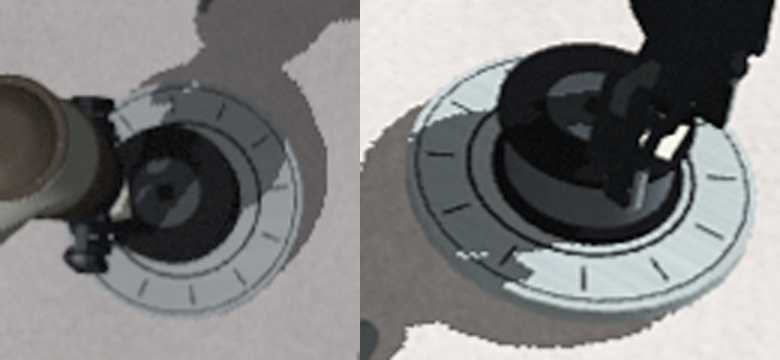

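The spool's top is at about (155,195) in the left crop, touched by both fingers, with a slightly wider gap of bare platen on the right. It needs about 4 mm more towards −y.

```bash
python3 -m handwheel '[{"x":0,"y":-0.008,"z":0,"ax":0,"ay":0,"az":0},{"x":0,"y":-0.008,"z":0,"ax":0,"ay":0,"az":0},{"x":0,"y":-0.007,"z":0,"ax":0,"ay":0,"az":0},{"x":0,"y":0,"z":0,"ax":0,"ay":0,"az":0},{"x":0,"y":0.05,"z":0,"ax":0,"ay":0,"az":0},{"x":0,"y":0.1,"z":0,"ax":0,"ay":0,"az":0},{"x":0,"y":0.1,"z":0,"ax":0,"ay":0,"az":0},{"x":0,"y":0.1,"z":0,"ax":0,"ay":0,"az":0}]'
python3 - <<'E'
from m import *
t=save("top","t2.png");s=save("scene","s2.png")
spool(t,s,(529,193.8),(529,194))
r=lambda im,x,y,w,h,f:cv2.resize(im[y:y+h,x:x+w],None,fx=f,fy=f,interpolation=cv2.INTER_CUBIC)
cv2.imwrite('pics/c2.png',np.hstack([r(t,190,140,120,120,3),r(s,325,225,140,120,3)]))
E
```

```text
clock: 5.0
position: [528.4, 316.9, 33.0]
ee_rot: [0.707, -0.707, 0.0, 0.001]
contact_force: [0.0, 0.5, 1.5]
gripper_width: 85.6
grasp_force: 0.0
top spool (array([527.6, 193.8]), np.float64(1.9)) ring (array([529. , 193.8]), np.float64(0.6))
scene spool (array([531.3, 196.1]), np.float64(0.5)) ring (array([529.3, 192.7]), np.float64(0.4))
```

View pics/c2.png

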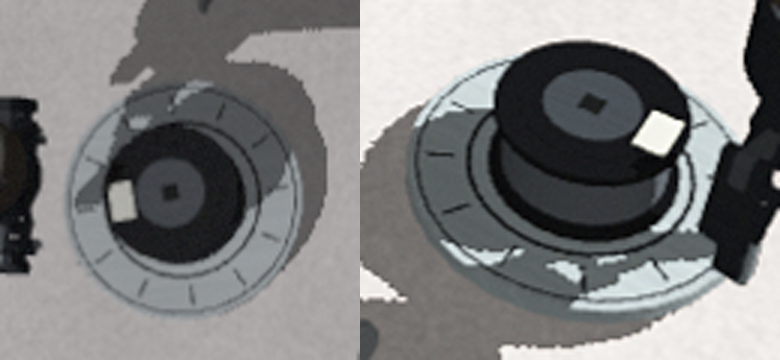

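The spool is centred: both fits put it within about 4 mm, and the bare platen inside the ring is even. Now for the lever.

```bash
python3 -m handwheel '[{"x":0,"y":0,"z":0.2,"ax":0,"ay":0,"az":0},{"x":0,"y":0,"z":0.2,"ax":0,"ay":0,"az":0},{"x":0,"y":0,"z":0.2,"ax":0,"ay":0,"az":0},{"x":0,"y":0,"z":0.2,"ax":0,"ay":0,"az":0},{"x":0,"y":0,"z":0.2,"ax":0,"ay":0,"az":0},{"x":0,"y":0,"z":0.2,"ax":0,"ay":0,"az":0},{"x":0,"y":-0.18,"z":0,"ax":0,"ay":0,"az":0},{"x":0,"y":-0.18,"z":0,"ax":0,"ay":0,"az":0}]'
python3 -m handwheel '[{"x":-0.01,"y":-0.17,"z":0,"ax":0,"ay":0,"az":-0.0902},{"x":-0.01,"y":-0.17,"z":0,"ax":0,"ay":0,"az":-0.0902},{"x":-0.01,"y":-0.17,"z":0,"ax":0,"ay":0,"az":-0.0902},{"x":-0.01,"y":-0.17,"z":0,"ax":0,"ay":0,"az":-0.0902},{"x":-0.01,"y":-0.17,"z":0,"ax":0,"ay":0,"az":-0.0902},{"x":-0.01,"y":-0.17,"z":0,"ax":0,"ay":0,"az":-0.0902},{"x":-0.01,"y":-0.17,"z":0,"ax":0,"ay":0,"az":-0.0902},{"x":-0.01,"y":-0.17,"z":0,"ax":0,"ay":0,"az":-0.0902}]'
python3 -m handwheel '[{"x":-0.01,"y":-0.17,"z":0,"ax":0,"ay":0,"az":-0.0902},{"x":-0.01,"y":-0.17,"z":0,"ax":0,"ay":0,"az":-0.0902},{"x":-0.01,"y":-0.17,"z":0,"ax":0,"ay":0,"az":-0.0902},{"x":-0.01,"y":-0.17,"z":0,"ax":0,"ay":0,"az":-0.0902},{"x":-0.01,"y":-0.17,"z":0,"ax":0,"ay":0,"az":-0.0902},{"x":0,"y":0,"z":0,"ax":-0.02125,"ay":-0.0767,"az":0},{"x":0,"y":0,"z":0,"ax":-0.02125,"ay":-0.0767,"az":0},{"x":0,"y":0,"z":0,"ax":-0.02125,"ay":-0.0767,"az":0}]'
python3 -m handwheel '[{"x":0,"y":0,"z":0,"ax":-0.02125,"ay":-0.0767,"az":0},{"x":0,"y":0,"z":-0.054,"ax":0,"ay":0,"az":0},{"x":0,"y":0,"z":-0.054,"ax":0,"ay":0,"az":0},{"x":0,"y":0,"z":-0.054,"ax":0,"ay":0,"az":0},{"x":0,"y":0,"z":-0.054,"ax":0,"ay":0,"az":0},{"x":0,"y":0,"z":-0.054,"ax":0,"ay":0,"az":0},{"x":0,"y":0,"z":-0.054,"ax":0,"ay":0,"az":0},{"x":0,"y":0,"z":0,"ax":0,"ay":0,"az":0}]'
python3 - <<'E'
from m import *
t=save("top","t3.png");s=save("scene","s3.png")
spool(t,s,(529,193.8),(529,194))
S=arm.read_state();M=R.from_quat(S["ee_rot"]).as_matrix();print(S["position"],M.round(3),S["joints"])
r=lambda im,x,y,w,h,f:cv2.resize(im[y:y+h,x:x+w],None,fx=f,fy=f,interpolation=cv2.INTER_CUBIC)
cv2.imwrite('pics/c3.png',np.hstack([r(t,360,140,90,120,4),r(s,195,110,100,120,4)]))
E
```

```text
clock: 5.9
position: [528.9, 243.9, 274.8]
ee_rot: [0.708, -0.706, -0.0, -0.001]
contact_force: [0.2, 0.5, -0.1]
gripper_width: 85.5
grasp_force: 0.0
clock: 6.7
position: [512.4, -29.5, 273.6]
ee_rot: [-0.215, 0.977, 0.0, -0.001]
contact_force: [0.5, 0.0, -0.9]
gripper_width: 85.4
grasp_force: 0.0
clock: 7.5
position: [503.5, -198.7, 274.0]
ee_rot: [0.133, 0.973, -0.025, 0.187]
contact_force: [0.3, -0.7, 0.6]
gripper_width: 85.1
grasp_force: 0.0
clock: 8.3
position: [501.5, -198.3, 206.8]
ee_rot: [0.131, 0.961, -0.033, 0.243]
contact_force: [-0.8, 0.4, -0.8]
gripper_width: 84.9
grasp_force: 0.0
top spool (array([528. , 193.5]), np.float64(1.9)) ring (array([528.8, 193.7]), np.float64(0.7))
scene spool (array([531.1, 195.9]), np.float64(0.5)) ring (array([529.4, 192.7]), np.float64(0.3))
[ 503.0785923  -198.37373124  209.06844336] [[-0.846  0.267  0.462]
 [ 0.234  0.964 -0.128]
 [-0.479 -0.    -0.878]] [-0.01125113 -0.00775412 -0.68947907  0.30524706 -0.42104298 -2.07920258]
```

View pics/c3.png

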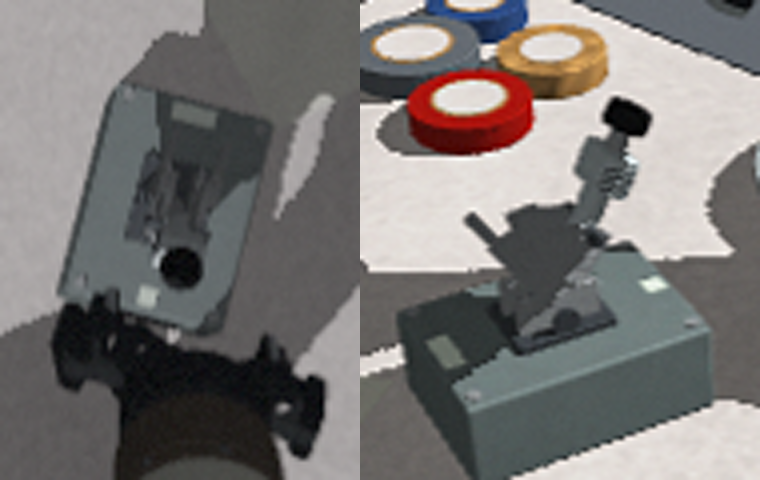

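Run:
```python
from m import *
T=np.array([502,-198.3,207.8]);M=R.from_quat([0.131, 0.961, -0.033, 0.243]).as_matrix()
pts=[T-13*M[:,2]+s*50*M[:,1] for s in(-1,0,1)]+[T-60*M[:,2]+s*50*M[:,1] for s in(-1,0,1)]
print(((proj("top",pts)-[360,140])*4).round());print(proj("scene",pts).round())
print("knob",tri((405.0,206.8),(261.8,139.0)))
h=np.array([574.5,-217.5,70]);x=np.array([.9636,-.267,0]);y=np.array([.267,.9636,0]);z=np.array([0,0,1.])
c=[h+a*75*x+b*55*y-12*z for a,b in((1,1),(1,-1),(-1,-1),(-1,1))]+[h+117.5*(-.479*x+.878*z),h+86*(-.479*x+.878*z)]
print(((proj("top",c)-[360,140])*4).round().tolist());print(((proj("scene",c)-[195,110])*4+[360,0]).round().tolist())
```

```text
[[265. 324.]
 [183. 300.]
 [101. 275.]
 [271. 357.]
 [186. 332.]
 [100. 307.]]
[[261. 108.]
 [271. 117.]
 [281. 127.]
 [269.  89.]
 [279.  97.]
 [290. 106.]]
knob [ 519.84609118 -203.32285165  172.1942348 ]
[[122.0, 75.0], [277.0, 121.0], [219.0, 334.0], [62.0, 287.0], [179.0, 266.0], [177.0, 248.0]]
[[460.0, 408.0], [393.0, 304.0], [632.0, 234.0], [712.0, 326.0], [627.0, 115.0], [606.0, 166.0]]
```

View pics/s3.png

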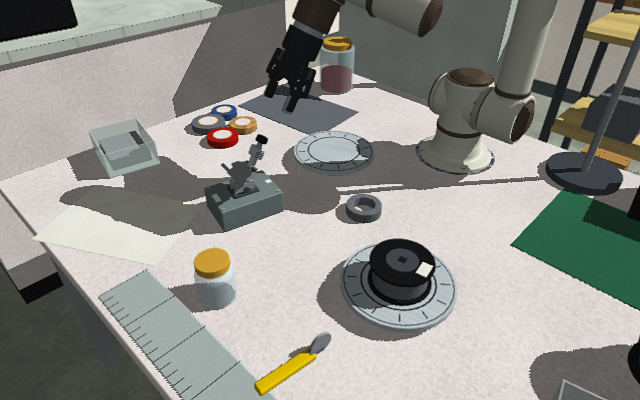

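The gripper is tilted above and behind the lever, with its fingertips near (269,103) and (290,110). The projected model matches the knob to about 2 mm. I'll advance along the lever and check before closing.

```bash
python3 -m handwheel '[{"x":0.0255,"y":-0.0066,"z":-0.0495,"ax":0,"ay":0,"az":0},{"x":0.0255,"y":-0.0066,"z":-0.0495,"ax":0,"ay":0,"az":0},{"x":0.0255,"y":-0.0066,"z":-0.0495,"ax":0,"ay":0,"az":0},{"x":0.0255,"y":-0.0066,"z":-0.0495,"ax":0,"ay":0,"az":0},{"x":0.0255,"y":-0.0066,"z":-0.0495,"ax":0,"ay":0,"az":0},{"x":0.0255,"y":-0.0066,"z":-0.0495,"ax":0,"ay":0,"az":0},{"x":0.0255,"y":-0.0066,"z":-0.0495,"ax":0,"ay":0,"az":0},{"x":0.0255,"y":-0.0066,"z":-0.0495,"ax":0,"ay":0,"az":0}]'
python3 - <<'E'
from m import *
t=save("top","t4.png");s=save("scene","s4.png")
S=arm.read_state();print(S["position"],S["contact_force"])
r=lambda im,x,y,w,h,f:cv2.resize(im[y:y+h,x:x+w],None,fx=f,fy=f,interpolation=cv2.INTER_CUBIC)
cv2.imwrite('pics/c4.png',np.hstack([r(t,370,150,80,100,5),r(s,215,100,80,100,5)]))
E
```

```text
clock: 9.2
position: [543.7, -210.9, 134.1]
ee_rot: [0.13, 0.961, -0.031, 0.241]
contact_force: [-0.0, -0.3, 0.8]
gripper_width: 85.4
grasp_force: 0.0
[ 545.26230374 -210.65104685  134.67477441] [0.06431715 0.44713731 0.4746101 ]
```

View pics/c4.png

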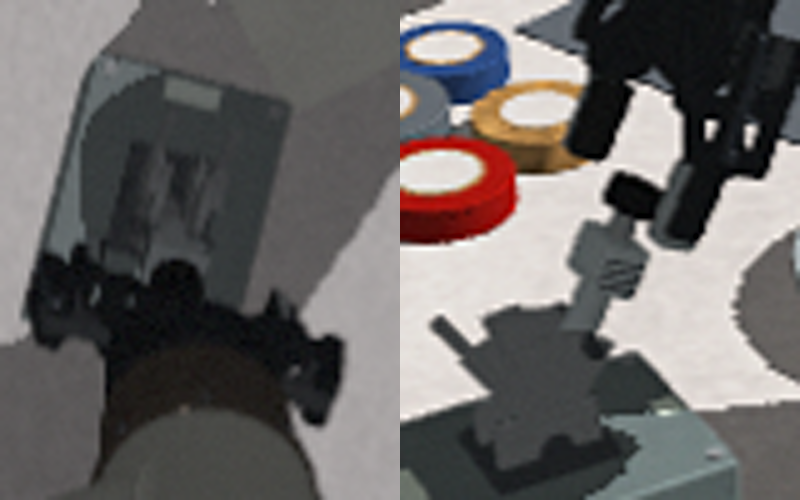

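Run:
```python
from m import *
S=arm.read_state();T=S["position"];M=R.from_quat(S["ee_rot"]).as_matrix();print(T)
for b in(0,13,25,35,45):
  p=[T-b*M[:,2]+s*50*M[:,1]+e*M[:,0]*11 for s in(-1,1) for e in (-1,1)]
  print(b,((proj("scene",p)-[215,100])*5+[400,0]).round().tolist(),((proj("top",p)-[370,150])*5).round().tolist())
```

```text
[ 545.26230374 -210.65104685  134.67477441]
0 [[520.0, 229.0], [562.0, 238.0], [610.0, 332.0], [653.0, 340.0]] [[278.0, 250.0], [264.0, 289.0], [87.0, 194.0], [74.0, 233.0]]
13 [[531.0, 204.0], [572.0, 213.0], [621.0, 305.0], [664.0, 314.0]] [[280.0, 259.0], [265.0, 298.0], [87.0, 202.0], [74.0, 242.0]]
25 [[540.0, 180.0], [582.0, 190.0], [631.0, 281.0], [675.0, 290.0]] [[282.0, 268.0], [267.0, 307.0], [88.0, 211.0], [74.0, 250.0]]
35 [[548.0, 161.0], [589.0, 171.0], [640.0, 260.0], [683.0, 269.0]] [[284.0, 275.0], [269.0, 315.0], [88.0, 217.0], [74.0, 258.0]]
45 [[556.0, 141.0], [597.0, 151.0], [649.0, 239.0], [692.0, 248.0]] [[285.0, 283.0], [270.0, 323.0], [88.0, 224.0], [74.0, 265.0]]
```

Run:
```python
from m import *
s=save("scene","s5.png");o=cv2.imread('pics/s4.png')
print("diff",np.abs(s.astype(int)-o).mean(),arm.read_state()["position"])
P=[at("scene",450,318,z) for z in(33,46,60,76)];print(P)
M=R.from_quat([.707,-.707,0,0]).as_matrix();T=np.array([528.4,316.9,33])
for b in(0,13,25,45):print(b,((proj("scene",[T-b*M[:,2]+s_*50*M[:,1]+e*M[:,0]*11 for s_ in(-1,1) for e in(-1,1)])-[325,225])*3+[360,0]).round().tolist())
r=lambda im,x,y,w,h,f:cv2.resize(im[y:y+h,x:x+w],None,fx=f,fy=f,interpolation=cv2.INTER_CUBIC)
cv2.imwrite('pics/c5.png',np.hstack([r(s,215,100,80,100,5),r(cv2.imread('pics/s2.png'),420,225,80,100,5)]))
```

```text
diff 1.2139427083333334 [ 545.08877448 -210.49724307  135.06870993]
[array([540.2, 312. ,  33. ]), array([550.8, 315.9,  46. ]), array([562.3, 320.1,  60. ]), array([575.3, 324.9,  76. ])]
0 [[723.0, 335.0], [689.0, 312.0], [814.0, 234.0], [781.0, 214.0]]
13 [[727.0, 321.0], [693.0, 297.0], [818.0, 220.0], [785.0, 200.0]]
25 [[731.0, 307.0], [696.0, 284.0], [822.0, 206.0], [789.0, 186.0]]
45 [[737.0, 283.0], [702.0, 260.0], [830.0, 182.0], [795.0, 163.0]]
```

View pics/c5.png

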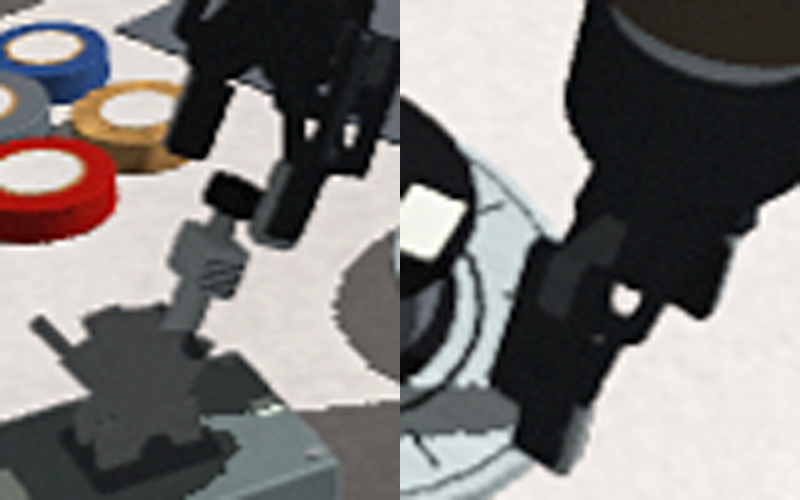

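The view is static, and it shows the open fingertips at (190,155) and (270,240) in the left crop, level with the knob at (232,190). The tips stand about 40 mm farther back along the tool than I assumed, but they are centred on the knob. I'll advance another 25 mm, half close, and look once more.

```bash
python3 -m handwheel '[{"x":0.0072,"y":-0.002,"z":-0.0137,"ax":0,"ay":0,"az":0},{"x":0.0072,"y":-0.002,"z":-0.0137,"ax":0,"ay":0,"az":0},{"x":0.0072,"y":-0.002,"z":-0.0137,"ax":0,"ay":0,"az":0},{"x":0.0072,"y":-0.002,"z":-0.0137,"ax":0,"ay":0,"az":0},{"x":0.0072,"y":-0.002,"z":-0.0137,"ax":0,"ay":0,"az":0},{"x":0.0072,"y":-0.002,"z":-0.0137,"ax":0,"ay":0,"az":0},{"x":0.0072,"y":-0.002,"z":-0.0137,"ax":0,"ay":0,"az":0},{"x":0.0072,"y":-0.002,"z":-0.0137,"ax":0,"ay":0,"az":0}]' 0.2
python3 - <<'E'
from m import *
t=save("top","t6.png");s=save("scene","s6.png")
S=arm.read_state();print(S["position"],S["contact_force"],S["gripper_width"])
r=lambda im,x,y,w,h,f:cv2.resize(im[y:y+h,x:x+w],None,fx=f,fy=f,interpolation=cv2.INTER_CUBIC)
cv2.imwrite('pics/c6.png',np.hstack([r(t,380,165,60,75,6.667),r(s,225,105,60,75,6.667)]))
E
```

```text
clock: 10.15
position: [556.6, -216.0, 119.4]
ee_rot: [0.13, 0.963, -0.026, 0.236]
contact_force: [0.6, 0.2, 0.2]
gripper_width: 51.1
grasp_force: 0.0
[ 556.71290118 -216.04683954  119.33220814] [-0.94562146  0.29699447 -0.10797384] 50.73802749646562
```

View pics/c6.png

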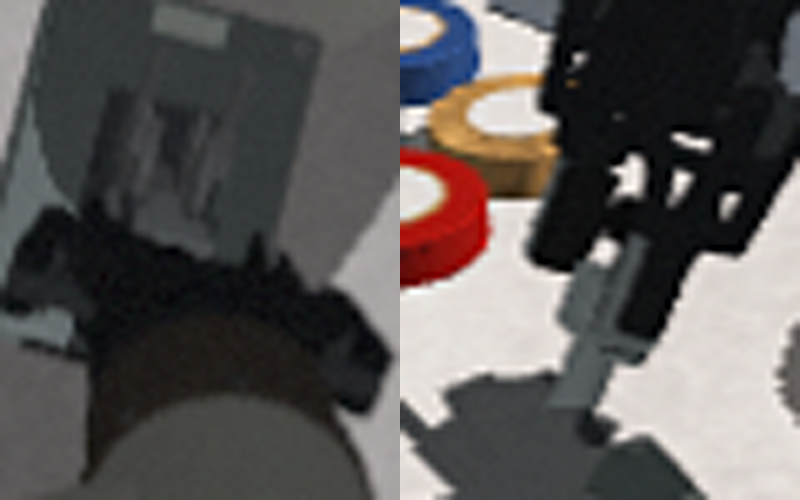

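Run:
```python
from m import *
S=arm.read_state();print(S["position"],S["joints"],S["ee_rot"],S["joint_vel"])
h=np.array([574.5,-217.5,70]);l=np.array([-.462,.128,.878]);T=S["position"];d=T-h;print("radius",d@l,"off",(d-d@l*l).round(1))
M=R.from_quat(S["ee_rot"]).as_matrix();print(M.round(3))
```

```text
[ 556.71290118 -216.04683954  119.33220814] [-0.08809107  0.21584048 -0.73731514  0.46925796 -0.16049985 -2.19699135] [ 0.12964317  0.9627303  -0.02643428  0.23589032] [ 0.00149117 -0.00748776 -0.00624452  0.00845216 -0.0021659  -0.01155716]
radius 51.71732294637489 off [ 6.1 -5.2  3.9]
[[-0.855  0.262  0.447]
 [ 0.237  0.965 -0.112]
 [-0.461  0.01  -0.887]]
```

Run:
```python
from m import *
S=arm.read_state();T=S["position"];M=R.from_quat(S["ee_rot"]).as_matrix()
for b in(0,13,20,30,40):
  p=[T-b*M[:,2]+s*32*M[:,1]+e*M[:,0]*11 for s in(-1,1) for e in (-1,1)]
  print(b,((proj("scene",p)-[225,105])*6.667+[400,0]).round().tolist(),((proj("top",p)-[380,165])*6.667).round().tolist())
h=np.array([574.5,-217.5,70]);l=np.array([-.462,.128,.878])
print(((proj("scene",[h+86*l,h+74*l,h+54*l])-[225,105])*6.667+[400,0]).round().tolist())
```

```text
0 [[481.0, 342.0], [538.0, 352.0], [556.0, 430.0], [614.0, 439.0]] [[264.0, 195.0], [245.0, 246.0], [103.0, 148.0], [86.0, 200.0]]
13 [[494.0, 308.0], [551.0, 319.0], [570.0, 395.0], [628.0, 405.0]] [[267.0, 206.0], [248.0, 258.0], [105.0, 159.0], [87.0, 211.0]]
20 [[501.0, 290.0], [558.0, 301.0], [578.0, 376.0], [636.0, 386.0]] [[268.0, 212.0], [249.0, 265.0], [105.0, 165.0], [87.0, 217.0]]
30 [[511.0, 263.0], [568.0, 275.0], [589.0, 349.0], [646.0, 360.0]] [[270.0, 221.0], [251.0, 274.0], [106.0, 173.0], [88.0, 226.0]]
40 [[522.0, 237.0], [578.0, 249.0], [599.0, 321.0], [657.0, 333.0]] [[272.0, 231.0], [253.0, 284.0], [107.0, 182.0], [88.0, 236.0]]
[[610.0, 309.0], [597.0, 341.0], [574.0, 393.0]]
```

```bash
python3 -m handwheel '[{"x":-0.0061,"y":0.0039,"z":-0.0139,"ax":0.0048,"ay":0.0173,"az":0},{"x":-0.0061,"y":0.0039,"z":-0.0139,"ax":0.0048,"ay":0.0173,"az":0},{"x":-0.0061,"y":0.0039,"z":-0.0139,"ax":0.0048,"ay":0.0173,"az":0},{"x":-0.0061,"y":0.0039,"z":-0.0139,"ax":0.0048,"ay":0.0173,"az":0},{"x":-0.0061,"y":0.0039,"z":-0.0139,"ax":0.0048,"ay":0.0173,"az":0},{"x":-0.0061,"y":0.0039,"z":-0.0139,"ax":0.0048,"ay":0.0173,"az":0},{"x":-0.0061,"y":0.0039,"z":-0.0139,"ax":0.0048,"ay":0.0173,"az":0},{"x":-0.0061,"y":0.0039,"z":-0.0139,"ax":0.0048,"ay":0.0173,"az":0}]'
cat > st.py <<'E'
from m import *
h=np.array([574.5,-217.5,70]);X=np.array([.9636,-.267,0]);Y=np.array([.267,.9636,0])
S=arm.read_state();T=S["position"];M=R.from_quat(S["ee_rot"]).as_matrix()
G=T-50*M[:,2]-h
print("T",T.round(1),"tilt",np.arcsin(M[:,2]@X).round(3),"Y.ty",(M[:,1]@Y).round(3),M[2,1].round(3),"j",S["joints"].round(2),"w",S["gripper_width"],"F",S["contact_force"].round(1))
print("grasp pt in hinge frame x,y,z",(G@X).round(1),(G@Y).round(1),G[2].round(1),"r",np.hypot(G@X,G[2]).round(1),"theta",(np.arctan2(G@X,G[2])+.5).round(3))
E
python3 st.py
```

```text
clock: 11.05
position: [546.7, -209.7, 97.3]
ee_rot: [0.133, 0.983, -0.011, 0.126]
contact_force: [-0.2, -0.6, -0.2]
gripper_width: 51.6
grasp_force: 0.0
T [ 546.7 -209.7   97.3] tilt 0.253 Y.ty 1.0 0.011 j [-0.07  0.3  -0.47  0.07 -0.55 -1.83] w 51.59732928257383 F [-0.2 -0.6 -0.2]
grasp pt in hinge frame x,y,z -41.4 -0.5 75.7 r 86.3 theta -0.001
```

```bash
python3 -m handwheel '[{"x":0,"y":0,"z":0,"ax":0,"ay":0,"az":0},{"x":0,"y":0,"z":0,"ax":0,"ay":0,"az":0},{"x":0,"y":0,"z":0,"ax":0,"ay":0,"az":0},{"x":0,"y":0,"z":0,"ax":0,"ay":0,"az":0},{"x":0,"y":0,"z":0,"ax":0,"ay":0,"az":0},{"x":0,"y":0,"z":0,"ax":0,"ay":0,"az":0},{"x":0,"y":0,"z":0,"ax":0,"ay":0,"az":0},{"x":0,"y":0,"z":0,"ax":0,"ay":0,"az":0}]' -1; python3 st.py
```

```text
clock: 11.85
position: [547.1, -209.6, 97.6]
ee_rot: [0.133, 0.983, -0.011, 0.127]
contact_force: [1.6, 2.1, -0.3]
gripper_width: 29.3
grasp_force: 59.5
T [ 547.1 -209.6   97.6] tilt 0.255 Y.ty 1.0 0.011 j [-0.07  0.3  -0.47  0.08 -0.55 -1.83] w 29.335901439369035 F [ 1.6  2.1 -0.3]
grasp pt in hinge frame x,y,z -41.1 -0.3 76.0 r 86.4 theta 0.004
```

```bash
python3 -m handwheel '[{"x":-0.0035,"y":0.001,"z":0.0066,"ax":0,"ay":0,"az":0},{"x":-0.0035,"y":0.001,"z":0.0066,"ax":0,"ay":0,"az":0},{"x":-0.0035,"y":0.001,"z":0.0066,"ax":0,"ay":0,"az":0},{"x":-0.0035,"y":0.001,"z":0.0066,"ax":0,"ay":0,"az":0},{"x":-0.0035,"y":0.001,"z":0.0066,"ax":0,"ay":0,"az":0},{"x":-0.0035,"y":0.001,"z":0.0066,"ax":0,"ay":0,"az":0},{"x":-0.0035,"y":0.001,"z":0.0066,"ax":0,"ay":0,"az":0},{"x":0,"y":0,"z":0,"ax":0,"ay":0,"az":0}]'; python3 st.py
```

```text
clock: 12.65
position: [542.1, -208.3, 106.9]
ee_rot: [0.133, 0.983, -0.011, 0.127]
contact_force: [5.7, 1.1, -3.9]
gripper_width: 29.3
grasp_force: 59.4
T [ 542.1 -208.3  106.9] tilt 0.255 Y.ty 1.0 0.011 j [-0.07  0.28 -0.47  0.07 -0.57 -1.83] w 29.308047704950585 F [ 5.7  1.1 -3.9]
grasp pt in hinge frame x,y,z -46.3 -0.4 85.2 r 97.0 theta 0.003
```

```bash
python3 -m handwheel '[{"x":0.0103,"y":-0.0028,"z":0.0092,"ax":0.0095,"ay":0.0344,"az":0},{"x":0.0106,"y":-0.003,"z":0.0085,"ax":0.0095,"ay":0.0344,"az":0},{"x":0.0111,"y":-0.0031,"z":0.0079,"ax":0.0095,"ay":0.0344,"az":0},{"x":0.0115,"y":-0.0032,"z":0.0073,"ax":0.0095,"ay":0.0344,"az":0},{"x":0.0119,"y":-0.0033,"z":0.0066,"ax":0.0095,"ay":0.0344,"az":0},{"x":0.0123,"y":-0.0034,"z":0.0059,"ax":0.0095,"ay":0.0344,"az":0},{"x":0.0125,"y":-0.0035,"z":0.0052,"ax":0.0095,"ay":0.0344,"az":0},{"x":0.0128,"y":-0.0035,"z":0.0044,"ax":0.0095,"ay":0.0344,"az":0}]'; python3 st.py
```

```text
clock: 13.45
position: [560.1, -212.6, 116.6]
ee_rot: [0.135, 0.986, 0.02, -0.097]
contact_force: [3.2, 4.3, -5.9]
gripper_width: 29.4
grasp_force: 60.5
T [ 560.1 -212.6  116.6] tilt -0.198 Y.ty 1.0 0.012 j [-0.12  0.52  0.01 -0.04 -1.25 -1.71] w 29.380053012058777 F [ 3.2  4.3 -5.9]
grasp pt in hinge frame x,y,z -5.4 0.2 95.6 r 95.8 theta 0.444
```

```bash
python3 -m handwheel '[{"x":0.0079,"y":-0.0022,"z":0.0028,"ax":0.006,"ay":0.0215,"az":0},{"x":0.008,"y":-0.0022,"z":0.0025,"ax":0.006,"ay":0.0215,"az":0},{"x":0.0081,"y":-0.0022,"z":0.0022,"ax":0.006,"ay":0.0215,"az":0},{"x":0.0081,"y":-0.0022,"z":0.0019,"ax":0.006,"ay":0.0215,"az":0},{"x":0.0082,"y":-0.0023,"z":0.0016,"ax":0.006,"ay":0.0215,"az":0},{"x":0.0082,"y":-0.0023,"z":0.0013,"ax":0.006,"ay":0.0215,"az":0},{"x":0.0083,"y":-0.0023,"z":0.001,"ax":0.006,"ay":0.0215,"az":0},{"x":0.0083,"y":-0.0023,"z":0.0007,"ax":0.006,"ay":0.0215,"az":0}]'; python3 st.py
python3 -m handwheel '[{"x":0,"y":0,"z":0,"ax":0,"ay":0,"az":0},{"x":0,"y":0,"z":0,"ax":0,"ay":0,"az":0},{"x":0,"y":0,"z":0,"ax":0,"ay":0,"az":0},{"x":0,"y":0,"z":0,"ax":0,"ay":0,"az":0},{"x":0,"y":0,"z":0,"ax":0,"ay":0,"az":0},{"x":0,"y":0,"z":0,"ax":0,"ay":0,"az":0},{"x":0,"y":0,"z":0,"ax":0,"ay":0,"az":0},{"x":0,"y":0,"z":0,"ax":0,"ay":0,"az":0}]' 0.2; python3 st.py
```

```text
clock: 14.25
position: [572.9, -215.8, 118.8]
ee_rot: [0.132, 0.962, 0.038, -0.234]
contact_force: [2.3, 5.0, -5.3]
gripper_width: 29.0
grasp_force: 61.0
T [ 572.9 -215.8  118.8] tilt -0.479 Y.ty 1.0 0.012 j [-0.14  0.7   0.29 -0.07 -1.63 -1.69] w 29.01461766774286 F [ 2.3  5.  -5.3]
grasp pt in hinge frame x,y,z 21.1 0.6 93.2 r 95.5 theta 0.722
clock: 15.05
position: [573.4, -217.1, 120.5]
ee_rot: [0.132, 0.963, 0.037, -0.232]
contact_force: [-0.1, -0.2, -0.6]
gripper_width: 51.3
grasp_force: 0.0
T [ 573.4 -217.1  120.5] tilt -0.475 Y.ty 1.0 0.01 j [-0.14  0.7   0.29 -0.07 -1.63 -1.69] w 51.326426785217926 F [-0.1 -0.2 -0.6]
grasp pt in hinge frame x,y,z 21.7 -0.5 95.0 r 97.5 theta 0.725
```

```bash
python3 -m handwheel '[{"x":0.011,"y":-0.0028,"z":0.016,"ax":-0.0053,"ay":-0.0192,"az":0},{"x":0.011,"y":-0.0028,"z":0.016,"ax":-0.0053,"ay":-0.0192,"az":0},{"x":0.011,"y":-0.0028,"z":0.016,"ax":-0.0053,"ay":-0.0192,"az":0},{"x":0.011,"y":-0.0028,"z":0.016,"ax":-0.0053,"ay":-0.0192,"az":0},{"x":0.011,"y":-0.0028,"z":0.016,"ax":-0.0053,"ay":-0.0192,"az":0},{"x":0.011,"y":-0.0028,"z":0.016,"ax":-0.0053,"ay":-0.0192,"az":0},{"x":0.011,"y":-0.0028,"z":0.016,"ax":-0.0053,"ay":-0.0192,"az":0},{"x":0.011,"y":-0.0028,"z":0.016,"ax":-0.0053,"ay":-0.0192,"az":0}]'; python3 st.py
python3 -m handwheel '[{"x":0,"y":0,"z":0,"ax":0,"ay":0,"az":0},{"x":0,"y":0,"z":0,"ax":0,"ay":0,"az":0},{"x":0,"y":0,"z":0,"ax":0,"ay":0,"az":0},{"x":0,"y":0,"z":0,"ax":0,"ay":0,"az":0},{"x":0,"y":0,"z":0,"ax":0,"ay":0,"az":0},{"x":0,"y":0,"z":0,"ax":0,"ay":0,"az":0},{"x":0,"y":0,"z":0,"ax":0,"ay":0,"az":0},{"x":0,"y":0,"z":0,"ax":0,"ay":0,"az":0}]' -1; python3 st.py
```

```text
clock: 15.85
position: [591.2, -221.6, 147.0]
ee_rot: [0.134, 0.985, 0.021, -0.109]
contact_force: [-0.5, 0.1, 1.1]
gripper_width: 51.2
grasp_force: 0.0
T [ 591.2 -221.6  147. ] tilt -0.221 Y.ty 1.0 0.012 j [-0.13  0.56  0.16 -0.04 -1.38 -1.7 ] w 51.18767637345728 F [-0.5  0.1  1.1]
grasp pt in hinge frame x,y,z 28.2 -0.1 125.8 r 128.9 theta 0.721
clock: 16.65
position: [592.1, -220.7, 147.2]
ee_rot: [0.134, 0.985, 0.021, -0.109]
contact_force: [-0.2, 4.5, 6.5]
gripper_width: 23.4
grasp_force: 58.7
T [ 592.1 -220.7  147.2] tilt -0.223 Y.ty 1.0 0.013 j [-0.13  0.56  0.16 -0.05 -1.39 -1.7 ] w 23.447452281667477 F [-0.2  4.5  6.5]
grasp pt in hinge frame x,y,z 28.8 1.0 126.0 r 129.3 theta 0.725
```

```bash
python3 -m handwheel '[{"x":0.0055,"y":-0.0015,"z":-0.0014,"ax":0.0025,"ay":0.0092,"az":0},{"x":0.0055,"y":-0.0015,"z":-0.0015,"ax":0.0025,"ay":0.0092,"az":0},{"x":0.0055,"y":-0.0015,"z":-0.0016,"ax":0.0025,"ay":0.0092,"az":0},{"x":0.0055,"y":-0.0015,"z":-0.0017,"ax":0.0025,"ay":0.0092,"az":0},{"x":0.0055,"y":-0.0015,"z":-0.0017,"ax":0.0025,"ay":0.0092,"az":0},{"x":0.0055,"y":-0.0015,"z":-0.0018,"ax":0.0025,"ay":0.0092,"az":0},{"x":0.0055,"y":-0.0015,"z":-0.0019,"ax":0.0025,"ay":0.0092,"az":0},{"x":0.0055,"y":-0.0015,"z":-0.002,"ax":0.0025,"ay":0.0092,"az":0}]'; python3 st.py
```

```text
clock: 17.45
position: [601.5, -223.0, 144.5]
ee_rot: [0.133, 0.976, 0.029, -0.168]
contact_force: [2.1, 5.3, 5.8]
gripper_width: 23.3
grasp_force: 59.6
T [ 601.5 -223.   144.5] tilt -0.342 Y.ty 1.0 0.012 j [-0.13  0.65  0.29 -0.06 -1.55 -1.7 ] w 23.294308946061104 F [2.1 5.3 5.8]
grasp pt in hinge frame x,y,z 44.3 1.3 121.6 r 129.4 theta 0.849
```

```bash
python3 -m handwheel '[{"x":0.0026,"y":-0.0007,"z":-0.0011,"ax":0.0013,"ay":0.0046,"az":0},{"x":0.0026,"y":-0.0007,"z":-0.0011,"ax":0.0013,"ay":0.0046,"az":0},{"x":0.0026,"y":-0.0007,"z":-0.0011,"ax":0.0013,"ay":0.0046,"az":0},{"x":0.0026,"y":-0.0007,"z":-0.0011,"ax":0.0013,"ay":0.0046,"az":0},{"x":0.0026,"y":-0.0007,"z":-0.0011,"ax":0.0013,"ay":0.0046,"az":0},{"x":0.0026,"y":-0.0007,"z":-0.0012,"ax":0.0013,"ay":0.0046,"az":0},{"x":0.0026,"y":-0.0007,"z":-0.0012,"ax":0.0013,"ay":0.0046,"az":0},{"x":0.0026,"y":-0.0007,"z":-0.0012,"ax":0.0013,"ay":0.0046,"az":0}]'; python3 st.py
```

```text
clock: 18.25
position: [603.0, -223.4, 144.0]
ee_rot: [0.132, 0.97, 0.033, -0.2]
contact_force: [-2.6, 8.2, 11.6]
gripper_width: 23.5
grasp_force: 59.7
T [ 603.  -223.4  144. ] tilt -0.409 Y.ty 1.0 0.012 j [-0.14  0.7   0.36 -0.06 -1.64 -1.69] w 23.520569494544514 F [-2.6  8.2 11.6]
grasp pt in hinge frame x,y,z 48.9 1.4 119.9 r 129.5 theta 0.888
```

```bash
python3 -m handwheel '[{"x":0.0026,"y":-0.0007,"z":-0.0012,"ax":0,"ay":0,"az":0},{"x":0.0026,"y":-0.0007,"z":-0.0012,"ax":0,"ay":0,"az":0},{"x":0.0026,"y":-0.0007,"z":-0.0012,"ax":0,"ay":0,"az":0},{"x":0.0026,"y":-0.0007,"z":-0.0012,"ax":0,"ay":0,"az":0},{"x":0,"y":0,"z":0,"ax":0,"ay":0,"az":0},{"x":0,"y":0,"z":0,"ax":0,"ay":0,"az":0},{"x":0,"y":0,"z":0,"ax":0,"ay":0,"az":0},{"x":0,"y":0,"z":0,"ax":0,"ay":0,"az":0}]'; python3 st.py
```

```text
clock: 19.05
position: [603.5, -223.5, 143.8]
ee_rot: [0.132, 0.97, 0.034, -0.202]
contact_force: [-5.4, 9.4, 12.5]
gripper_width: 23.3
grasp_force: 59.9
T [ 603.5 -223.5  143.8] tilt -0.412 Y.ty 1.0 0.012 j [-0.14  0.7   0.36 -0.06 -1.64 -1.69] w 23.2615564412438 F [-5.4  9.4 12.5]
grasp pt in hinge frame x,y,z 49.6 1.3 119.6 r 129.5 theta 0.893
```

```bash
python3 -m handwheel '[{"x":-0.006,"y":0.0017,"z":0.0028,"ax":0,"ay":0,"az":0},{"x":-0.006,"y":0.0017,"z":0.0028,"ax":0,"ay":0,"az":0},{"x":-0.006,"y":0.0017,"z":0.0028,"ax":0,"ay":0,"az":0},{"x":-0.006,"y":0.0017,"z":0.0028,"ax":0,"ay":0,"az":0},{"x":-0.006,"y":0.0017,"z":0.0028,"ax":0,"ay":0,"az":0},{"x":-0.006,"y":0.0017,"z":0.0028,"ax":0,"ay":0,"az":0},{"x":-0.006,"y":0.0017,"z":0.0028,"ax":0,"ay":0,"az":0},{"x":-0.006,"y":0.0017,"z":0.0028,"ax":0,"ay":0,"az":0}]'; python3 st.py
```

```text
clock: 19.85
position: [599.6, -222.4, 145.4]
ee_rot: [0.133, 0.971, 0.033, -0.195]
contact_force: [5.1, 2.0, 2.7]
gripper_width: 23.3
grasp_force: 59.5
T [ 599.6 -222.4  145.4] tilt -0.397 Y.ty 1.0 0.012 j [-0.14  0.68  0.34 -0.06 -1.62 -1.7 ] w 23.308961036070755 F [5.1 2.  2.7]
grasp pt in hinge frame x,y,z 44.8 1.3 121.5 r 129.5 theta 0.854
```

```bash
python3 -m handwheel '[{"x":-0.006,"y":0.0017,"z":0.0028,"ax":0,"ay":0,"az":0},{"x":-0.006,"y":0.0017,"z":0.0028,"ax":0,"ay":0,"az":0},{"x":-0.006,"y":0.0017,"z":0.0028,"ax":0,"ay":0,"az":0},{"x":-0.006,"y":0.0017,"z":0.0028,"ax":0,"ay":0,"az":0},{"x":0,"y":0,"z":0,"ax":0,"ay":0,"az":0},{"x":0,"y":0,"z":0,"ax":0,"ay":0,"az":0},{"x":0,"y":0,"z":0,"ax":0,"ay":0,"az":0},{"x":0,"y":0,"z":0,"ax":0,"ay":0,"az":0}]'; python3 st.py
```

```text
clock: 20.65
position: [596.7, -221.6, 146.5]
ee_rot: [0.133, 0.972, 0.033, -0.192]
contact_force: [9.6, 1.1, -0.2]
gripper_width: 23.4
grasp_force: 59.2
T [ 596.7 -221.6  146.5] tilt -0.393 Y.ty 1.0 0.012 j [-0.14  0.67  0.33 -0.06 -1.61 -1.7 ] w 23.426313608627176 F [ 9.6  1.1 -0.2]
grasp pt in hinge frame x,y,z 41.6 1.3 122.7 r 129.6 theta 0.827
```

```bash
python3 -m handwheel '[{"x":0,"y":0,"z":0,"ax":0,"ay":0,"az":0},{"x":0,"y":0,"z":0,"ax":0,"ay":0,"az":0},{"x":0,"y":0,"z":0,"ax":0,"ay":0,"az":0},{"x":0,"y":0,"z":0,"ax":0,"ay":0,"az":0},{"x":0.02,"y":-0.005,"z":0.06,"ax":0,"ay":0,"az":0},{"x":0.04,"y":-0.01,"z":0.12,"ax":0,"ay":0,"az":0},{"x":0.04,"y":-0.01,"z":0.15,"ax":0,"ay":0,"az":0},{"x":0.02,"y":-0.005,"z":0.15,"ax":0,"ay":0,"az":0}]' 0.6
python3 -m handwheel '[{"x":0,"y":0,"z":0.1,"ax":0,"ay":0,"az":0},{"x":-0.1,"y":0,"z":0.1,"ax":0,"ay":0,"az":0},{"x":-0.15,"y":0,"z":0.1,"ax":0,"ay":0,"az":0},{"x":-0.2,"y":0,"z":0,"ax":0,"ay":0,"az":0},{"x":-0.2,"y":0,"z":0,"ax":0,"ay":0,"az":0},{"x":-0.15,"y":0,"z":0,"ax":0,"ay":0,"az":0},{"x":0,"y":0,"z":0,"ax":0,"ay":0,"az":0},{"x":0,"y":0,"z":0,"ax":0,"ay":0,"az":0}]'
cat > lv.py <<'E'
from st import *
import sys
s=save("scene",sys.argv[1]);g=cv2.cvtColor(s,cv2.COLOR_BGR2GRAY)
t=save("top","t"+sys.argv[1]);gt=cv2.cvtColor(t,cv2.COLOR_BGR2GRAY)
def pt(th,r):
    f=th-.5;return h+r*(np.sin(f)*X+np.cos(f)*np.array([0,0,1]))
for th in(.8,.84,.88,.92,.96):
    rr=np.arange(70,132,3);o=[]
    for n,im in(("scene",g),("top",gt)):
        p=proj(n,[pt(th,r) for r in rr]).astype(np.float32)
        o.append(cv2.remap(im,p[:,:1],p[:,1:],cv2.INTER_LINEAR)[:,0].tolist())
    print(th,proj("scene",pt(th,117.5)).round(),proj("top",pt(th,117.5)).round());print(o[0]);print(o[1])
for n,im in(("scene",g),("top",gt)):
    u,v=proj(n,pt(.87,117.5))[0];u,v=int(u),int(v);print(n,u,v);print(im[v-12:v+22:2,u-18:u+18:2])
E
python3 lv.py s7.png
```

```text
clock: 21.45
position: [616.1, -228.0, 245.0]
ee_rot: [0.133, 0.971, 0.032, -0.198]
contact_force: [-0.3, 0.5, 0.0]
gripper_width: 68.2
grasp_force: 0.0
clock: 22.25
position: [455.7, -227.9, 304.8]
ee_rot: [0.133, 0.971, 0.033, -0.197]
contact_force: [0.7, 0.2, -0.1]
gripper_width: 68.3
grasp_force: 0.0
T [ 455.7 -227.9  304.8] tilt -0.402 Y.ty 1.0 0.011 j [-0.18  0.37  0.19 -0.05 -1.79 -1.67] w 68.30804927504552 F [ 0.7  0.2 -0.1]
grasp pt in hinge frame x,y,z -92.2 -42.3 280.8 r 295.6 theta 0.183
0.8 [[222. 146.]] [[415. 171.]]
[62, 54, 60, 52, 79, 88, 88, 84, 74, 64, 61, 35, 4, 10, 10, 10, 12, 11, 10, 9, 49]
[78, 78, 78, 76, 74, 73, 73, 73, 71, 64, 50, 27, 10, 12, 14, 14, 12, 12, 14, 14, 13]
0.84 [[220. 147.]] [[416. 169.]]
[66, 64, 62, 69, 87, 90, 90, 82, 65, 63, 59, 24, 9, 11, 10, 10, 12, 12, 12, 11, 25]
[79, 78, 76, 74, 74, 72, 71, 66, 57, 41, 29, 18, 18, 16, 9, 13, 16, 15, 14, 11, 5]
0.88 [[218. 148.]] [[416. 167.]]
[64, 63, 59, 63, 78, 88, 86, 83, 73, 63, 64, 37, 8, 9, 10, 12, 12, 10, 12, 10, 17]
[78, 76, 75, 74, 73, 71, 63, 56, 49, 37, 26, 20, 16, 16, 15, 14, 17, 12, 6, 7, 
[... 2291 characters left out ...]
 49  62  72  91  96  96]
 [126 123 117 114 106  97  88  76  65  14  10  18  54  58  64  59  95  93]
 [125 120 116 112 106  98  88  79  53  16  15  41  55  56  64  62  89  88]
 [124 119 114 109 103  95  88  77  73  71  79  54  54  53  53  70  91  91]
 [122 118 114 107 100  93  83  76  73  76  77  58  57  55  55  86  91  90]
 [121 116 112 105  99  91  83  75  68  70  58  56  59  57  57  92  90  89]
 [121 116 111 105  98  90  80  74  59  63  55  54  55  55  63  91  90  89]
 [121 115 110 104  98  89  81  73  35  33  55  55  56  55  70  88  90  92]
 [118 116 109 103  97  88  78  71  49  54  38  20  25  49  84  90  91  91]
 [119 115 107 102  95  87  78  72  63  56  19  24  18  36  89  92  93  90]]
```

Run:
```python
from m import *
h=np.array([574.5,-217.5,70]);X=np.array([.9636,-.267,0]);Y=np.array([.267,.9636,0]);Z=np.array([0,0,1.])
g=cv2.cvtColor(cv2.imread('pics/s7.png'),cv2.COLOR_BGR2GRAY)
def sil(th,lift,n):
    f=th-.5;l=np.sin(f)*X+np.cos(f)*Z;e=np.cos(f)*X-np.sin(f)*Z;F=4
    m=np.zeros((400*F,640*F),np.uint8)
    def hull(P):
        p=proj(n,P)*F;cv2.fillConvexPoly(m,cv2.convexHull(p.astype(np.float32)).astype(np.int32),255)
    hull([h+(86+lift+a*12)*l+b*11*e+c*15*Y for a in(-1,1) for b in(-1,1) for c in(-1,1)])
    t=np.linspace(0,6.3,40)
    hull([h+r*l+13*(np.cos(q)*e+np.sin(q)*Y) for r in(111,124) for q in t])
    hull([h+r*l+5*(np.cos(q)*e+np.sin(q)*Y) for r in(54,111) for q in t])
    return m[::F,::F]>0
def show(th,lift):
    m=sil(th,lift,"scene")
    return [(np.flatnonzero(m[v,200:250])[[0,-1]]+200).tolist() if m[v,200:250].any() else None for v in range(148,182,2)]
A,B=show(.85,0),show(.85,8)
for k,v in enumerate(range(148,182,2)):
    print(v,A[k],B[k],g[v,212:246].tolist())
```

```text
148 [213, 226] [213, 226] [88, 54, 18, 6, 11, 13, 12, 11, 9, 11, 9, 12, 10, 1, 92, 212, 229, 222, 221, 219, 217, 217, 217, 214, 215, 213, 214, 216, 213, 212, 214, 211, 209, 211]
150 [214, 227] [214, 227] [215, 219, 140, 37, 6, 9, 10, 9, 13, 11, 13, 11, 3, 30, 72, 168, 219, 224, 220, 219, 216, 216, 215, 215, 215, 215, 215, 217, 215, 217, 217, 215, 210, 210]
152 [215, 228] [215, 229] [214, 215, 221, 139, 33, 0, 9, 6, 8, 7, 6, 37, 58, 60, 70, 82, 81, 198, 223, 216, 215, 214, 216, 217, 217, 215, 215, 215, 217, 218, 216, 214, 214, 214]
154 [217, 230] [217, 230] [216, 216, 217, 217, 220, 200, 118, 81, 71, 62, 66, 66, 63, 60, 73, 83, 85, 81, 140, 210, 221, 216, 215, 214, 215, 215, 215, 214, 212, 212, 212, 214, 212, 212]
156 [219, 231] [219, 231] [216, 214, 212, 213, 216, 224, 167, 96, 79, 84, 80, 76, 82, 85, 84, 86, 94, 91, 78, 75, 200, 220, 218, 217, 217, 217, 217, 215, 215, 214, 210, 207, 206, 209]
158 [220, 232] [220, 232] [214, 216, 216, 216, 217, 218, 220, 198, 105, 74, 80, 82, 83, 94, 89, 88, 88, 63, 52, 73, 69, 199, 224, 218, 217, 216, 218, 219, 216, 214, 212, 211, 211, 211]
160 [221
[... 1227 characters left out ...]
[216, 214, 213, 211, 211, 212, 212, 211, 215, 214, 217, 216, 211, 215, 218, 218, 177, 114, 100, 100, 101, 81, 50, 38, 43, 45, 52, 91, 103, 104, 76, 60, 61, 60]
176 None None [214, 216, 216, 216, 216, 216, 218, 215, 213, 212, 209, 210, 211, 211, 211, 211, 213, 213, 174, 114, 98, 104, 77, 57, 56, 93, 107, 109, 120, 122, 109, 107, 106, 77]
178 None None [208, 212, 213, 209, 210, 207, 211, 216, 216, 215, 217, 215, 212, 209, 209, 212, 212, 216, 215, 217, 180, 123, 76, 89, 110, 106, 102, 102, 102, 111, 105, 117, 111, 105]
180 None None [215, 216, 210, 208, 208, 210, 210, 209, 213, 217, 216, 217, 219, 225, 191, 151, 116, 94, 73, 71, 68, 64, 80, 100, 111, 113, 112, 104, 102, 125, 136, 156, 127, 100]
```

Run:
```python
from m import *
h=np.array([574.5,-217.5,70]);X=np.array([.9636,-.267,0]);Y=np.array([.267,.9636,0]);Z=np.array([0,0,1.])
def c(th,r):
    f=th-.5;return proj("scene",h+r*(np.sin(f)*X+np.cos(f)*Z)+15*Y).round(1)
print("start home",c(0,86),"now home",c(.85,86),"now riding",c(.85,94))
g=cv2.cvtColor(cv2.imread('pics/s0.png'),cv2.COLOR_BGR2GRAY)
print(g[146:164:1,250:270])
g=cv2.cvtColor(cv2.imread('pics/s7.png'),cv2.COLOR_BGR2GRAY)
print(g[150:170:1,218:238])
```

```text
start home [[259.3 154.5]] now home [[228.4 160.9]] now riding [[226.8 158.3]]
[[161  90  79  82  78  74  65  62  67  65  58  68 182 211 208 208 211 213
  209 208]
 [117  80  82  82  84  77  67  61  61  58  52 158 210 215 212 211 211 211
  210 209]
 [103  79  83  84  82  86 164 213 198 112  46  64 169 208 208 210 211 208
  209 206]
 [ 75  80  83  83  82  80 101 224 249 231 216 215 218 202 203 207 209 210
  207 210]
 [ 78  82  84  83  81  81  85 132 118 150 207 238 242 241 209 203 212 209
  208 207]
 [ 81  83  86  85  82  82  92 125 134 137 145 145 144 115 172 208 207 203
  204 207]
 [ 76  80  84  85  83  84  68  81  80 103 111 128 137 128 174 205 208 205
  203 207]
 [ 76  81  81  83  83  75 104 134 140  97  98  90  86  87 180 208 209 208
  208 209]
 [ 96  76  79  82  87  99  87  73  85  70  66 102  88 145 204 212 208 207
  210 209]
 [173 105  79  80  73  83  67  93  91 121  95  71  60 142 200 210 207 207
  207 207]
 [161  89  79  82  92  88 120  95  80  92  71  80 108 182 208 208 207 206
  208 210]
 [124  78  82  87 106  85  84  68  92  83  69  93 164 201 205 203 206 208
  210 212]
 
[... 1510 characters left out ...]
  60 135
  129  93]
 [217 217 223 227 177  99  83  85  69  55  76  64  52  73  63  50  73  75
   66  59]
 [216 216 221 203 116  65  69  90  86  61  55  75  60  53  73  76  67  63
   60  62]
 [219 222 198 112  58  61  67 108  83  79  73  59  52  69  71  72  64  64
   64  64]
 [218 219 193  98  53  60  62  63 117 102  84  84  78  78  77  73  72  66
   62  65]
 [218 216 221 166  80  53  62  63  80 104  91  72  75  81  78  75  74  67
   65  62]
 [219 220 222 223 196 101  54  62  66  77  82  78  78  80  76  76  73  72
   64  65]
 [216 216 215 219 222 194 102  55  62  62  73  79  80  79  78  77  75  73
   69  65]
 [210 211 214 216 218 219 190 101  57  61  63  75  77  78  81  78  80  76
   75  67]]
```

The cheek's knurling is centred at (229.5,161). That matches the collar being home, predicted at (228.4,160.9), and not riding on the crown, predicted at (226.8,158.3). The lever also resisted pushing in both directions. I'm handing the job in.

```bash
python3 -c "
from m import *
spool(save('top','te.png'),save('scene','se.png'),(529,193.8),(529,194))
print(arm.job_done())"
```

```text
top spool (array([528. , 193.5]), np.float64(1.9)) ring (array([528.9, 193.7]), np.float64(0.7))
scene spool (array([531.1, 196. ]), np.float64(0.5)) ring (array([529.4, 192.7]), np.float64(0.3))
the job is handed in; nothing more can be done
None
```

I handed the job in at about 22 of the 64 s: the spool measures within about 4 mm of the platen's centre, and the lever is locked at about 0.85 rad with the collar home in the far notch. No verdict came back; I never reached for the jar, tape roll or cutter and did not re-check them in the final pictures.

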